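# Latch a power pack into a sloping test stand

## Robot

A 6-joint arm with a two-finger parallel gripper is mounted at the origin on the work surface. World frame = base frame: x ahead of the robot, y to its left, z up, the work surface at z = 0. Lengths are in m, angles in rad, forces in N, time in s.
With the tool pointing down it reaches from about 0.225 to 0.875 m from the base axis. Payload 3.4 kg.
Tool frame: the origin (TCP) lies midway between the tips of the shut fingers; the grasp point (between the pads) lies 19 mm behind it (pinch_z is the distance from the TCP to the grasp point, in m); z points along the fingers, y is the line along which they close (so a half turn about z gives the same grasp; the last joint's range is limited). The gripper opens to 85 mm and grips with 20 to 120 N. Pads are 22 mm wide; open, the fingers measure 114 mm over their backs; the gripper's body (76 mm by 85 mm) begins 54 mm behind the grasp point. The pads swing forward as they close: fully open they stand 13 mm farther back than shut.
Start: joints at [-1.355, 0.276, 1.505, -0, 1.361, -0.121], TCP at [0.19, -0.543, 0.231] pointing down, gripper open.
Joint ranges: [-2.89, 2.89], [-0.75, 2.08], [0.22, 2.7], [-1.18, 4.32], [0.11, 2.71], [-2.7, 2.7]. Speed limits (rad/s): [2.57, 2.57, 3.14, 3.14, 3.14, 3.14].

## Interface

Orientations are given as a unit quaternion [w, x, y, z].
In Python, from rig import get_state, get_image, sign_off, pinch_z gives the robot as it stands.
- The arm moves only by the tool send_rows, never from a script. Its argument "steps" is one flat list of numbers, 5 for each row, row after row: the gripper's target within -1 to 1 (fully open at 1, half-way at 0, shut at -1), then the shift along the tool's x, y, z in cm, then the turn about the tool's z in degrees. In form: [gripper, x, y, z, roll, gripper, x, y, z, roll, ...]. A call has 1 to 12 rows; each row shifts and turns the commanded pose from where the row before left it, along the tool's axes as they then stand; what a row does not reach is not made up. A row lasts 1/10 s, in which the tool goes at most 50 mm and 8.59 degrees, less where a joint would pass 70% of its speed; a pose out of reach is approached as far as the arm can. A call is refused whole if a number of a shift passes 5 or a number of a turn 8.59, either way. A call with a gripper value outside its range is refused whole. The fingers move at their own pace and stop on an object; "newtons" is the grip in N (left out, the last holds). Time passes only in rows, so rows that do not move let the fingers close. It gives the time, the measured TCP pose, the force, the opening and the grip force at its end, in the units of the state.
- get_state(): the state, without advancing time (a new reading comes with each control period).
- get_image(name): name is "scene" or "top"; returns a dict with "color" (400x640x3 uint8, red, green, blue), "mtx" (3x3 intrinsics, pixels), "T" (4x4, takes a point from camera to world coordinates). Camera axes: x right, y down, z forward; pixel columns grow to the right and rows downward; lengths in m; the calibration is good to about 2 mm. A picture is of the moment at which its call begins. There is no depth.
- sign_off(): hands the job in; it is judged then, once.
The state is a dict: "clock": time; "qpos": joint angles; "qd": joint speeds; "effort": joint torques, N m; "position": TCP position; "ee_rot": TCP orientation; "contact_force": force on the tool from outside, world axes, zero at the start; "moment": the same for the moment, N m; "width": finger opening in m; "gripper_force": force on a finger pad.
Only numpy, scipy, OpenCV 4.12 (cv2) and the standard library are available. Lean on these libraries where they do the work, as an engineer would, in place of code of your own. Each camera call takes 0.05 s, during which the arm holds its last target. There are 200 camera calls.

## Task

Load the power pack into the pocket of the sloping test stand with its steel keeper hook towards the latch, fully home and flat. Then swing the latch's wire loop over and down behind the keeper, and press the lever flat past its dead point so that the loop holds the pack tight by itself. Leave the meter, the pliers and the dish where they are.

Things in the scene. Friction and masses are not known exactly. Their poses are not given: they have to be found in the camera images.
- cradle: Sloping blue tray, fixed, tilted 30 degrees. Origin: centre of the pocket floor; x up the slope, away from latch and robot; y along the hinge axes; z square out of the floor, leaning to robot. Aluminium pocket 97 (x) by 63 mm (y), walls 10 mm high (35 at the latch end), the top 4 mm a 45-degree lead-in. Grey latch block at x -149 to -69 mm, 34 mm wide, 36 mm high.
- pack: Loose black power pack with an orange panel, 90 (x) by 60 (y) by 36 mm (z), about 0.5 kg, flat on the bench. Origin: centre of its underside. Near its -x end a steel keeper hook 26 mm wide stands on top: post x -42 to -34, up to z 49 mm; lip on to x -28, z 45 to 49 mm. The loop's bar goes under the lip from +x. Seated, its axes match the cradle's (-x end to the latch).
- keeper (a point): On the pack: where the centre of the loop's bar lies when latched, under the lip of the keeper hook, 31 mm to -x of the pack's centre and 40 mm above its underside.
- latch_pivot (a point): Hinge axis of the lever, on the cradle at x -79.5, y 0, z 46 mm (cradle frame).
- lever (a joint): Lever angle: 0 flat on the latch block, pointing down the slope (closed); 1.57 square out of the cradle; 1.85 its open stop, leaning to the pocket. A weak spring holds it at the open stop (under 2 N at its end moves it). With the loop hooked it tightens from about 1 rad (some 4 N), has its dead point near 0.4 rad, then snaps shut and stays.
- lever_tip (a point): Point on the lever's face near its free red end, 50 mm from the lever's hinge, on the middle of the face that looks up when closed (and looks to the pocket when the lever stands open). Lever: 24 mm wide (y), 6 mm thick, ends 56 mm from its hinge.
- loop_swing (a joint): Loop angle relative to the lever: the loop's own angle above cradle +x is this value minus the lever's. Swings freely; starts leaning back over the latch block, near its stop at 3.9; falls to the pocket side by itself once its own angle is below about 1.0 rad.
- loop: Wire loop: two 5 mm arms 44 mm apart (astride lever and keeper) and a 6 mm round cross bar. Origin: its hinge on the lever, 22 mm from the lever's hinge (21 mm towards the free end, 6.4 mm behind the lever's middle plane). x along the arms to the bar, y along the hinge, z the side that looks up when hooked. Stretches up to 8 mm along x, 3.8 N/mm.
- loop_bar (a point): Middle of the loop's cross bar, 62.5 mm from the loop's hinge (on the loop's centre line).
- loop_tab (a point): Grip point on the loop's red finger tab, 18 mm beyond the bar. The tab is 16 mm wide (along the hinge axis; pinch it across this width, then it can turn between the pads), 7 mm thick, 28 mm long, bent up 35 degrees from the loop's plane.
- meter: Bystander: red handheld multimeter lying on the bench, 150 x 80 x 36 mm (48 with its knob). Origin under its centre.
- pliers: Bystander: blue-handled pliers lying on the bench, about 150 mm long, 16 mm high.
- dish: Bystander: small blue dish, 84 mm wide, 28 mm high. Origin under its centre.
Things that resemble listed ones, but are neither listed nor needed, are in the scene too. Several things have the shape of the pack; the one meant has the colours described above.

How it is judged:
By the outcome, as a careful person would: the job done as asked, in the order asked, and still so for the second after the job is handed in, with the robot touching nothing.
It also fails if it takes over 67 s, if anything falls off the work surface, if the arm or the gripper's body presses on something with over 40 N, if the wrist force passes 120 N, or if a joint passes its speed limit or range.

## Working session

There is one attempt and no reset: what is moved stays moved. The work goes in short steps, Python scripts to look and compute and a tool call to move; the robot and the scene stay as the last step left them, time stands still between calls to the robot, and variables do not carry over. Pictures are saved under pics/ and viewed, at most 10 in all, crops included, and the job is handed in when it is done.

Besides the shell and the picture viewer there is one more tool, called after "Call:" by a JSON object that holds its "fn" and its "kwargs". send_rows: Moves the arm, as the interface text tells. Its arguments: {"type":"object","properties":{"steps":{"type":"array"},"newtons":{"type":"number"}},"required":["steps"]}

```bash
mkdir -p pics; python3 - <<'E'
from rig import get_state,get_image,pinch_z
import cv2,numpy as np
s=get_state();print(s,pinch_z)
for n in("scene","top"):
    d=get_image(n);cv2.imwrite(f"pics/{n}0.png",d["color"][:,:,::-1]);print(n,d["mtx"].tolist(),np.round(d["T"],4).tolist())
    np.savez(f"pics/{n}0.npz",**d)
E
```

```text
{'clock': 0.0, 'qpos': array([-1.35501545e+00,  2.76617145e-01,  1.50610937e+00, -1.23644578e-06,
        1.36067997e+00, -1.21021460e-01]), 'qd': array([ 3.28840020e-04,  4.97691126e-04, -1.63217787e-04,  9.73772765e-05,
        1.30025214e-03,  7.91851668e-04]), 'effort': array([-1.12559997e-04, -4.16774189e+01, -2.45805466e+01, -1.44037535e-04,
        1.10448452e-02,  2.50443549e-06]), 'position': array([ 0.18989411, -0.54220107,  0.23043653]), 'ee_rot': array([-9.05868451e-04,  9.85853574e-01,  1.67606409e-01, -4.35571169e-05]), 'contact_force': array([-0.23925385, -0.08863941,  0.18241741]), 'moment': array([ 0.02262448,  0.04484948, -0.01686819]), 'gripper_force': 0.0, 'width': 0.08552339440357316} 0.0187
scene [[424.2964285835933, 0.0, 316.65828689808944], [0.0, 424.2964285835933, 202.34098094989545], [0.0, 0.0, 1.0]] [[0.5399, 0.6625, -0.5193, 1.1457], [0.8416, -0.4376, 0.3167, -0.3711], [-0.0174, -0.608, -0.7938, 0.9949], [0.0, 0.0, 0.0, 1.0]]
top [[437.62958479856104, 0.0, 315.27647484932584], [0.0, 437.62958479856104, 191.68374672427888], [0.0, 0.0, 1.0]] [[0.0199, -0.9869, 0.1602, 0.4052], [-0.9996, -0.0226, -0.0152, 0.0115], [0.0186, -0.1598, -0.987, 1.2191], [0.0, 0.0, 0.0, 1.0]]
```

View pics/scene0.png

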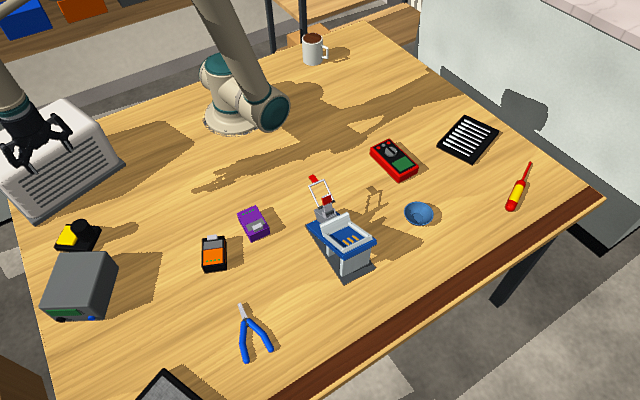

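View pics/top0.png

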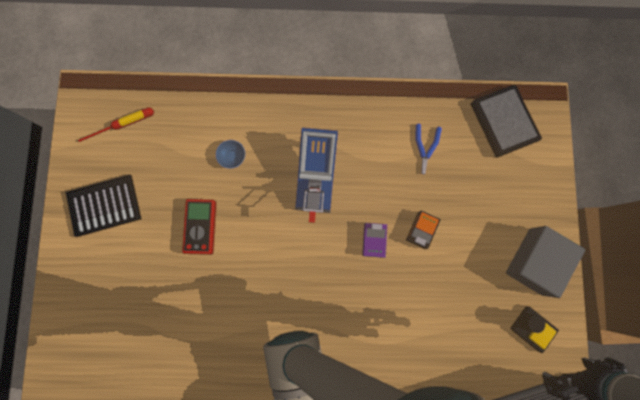

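The scene view shows the pack at (214,254), the cradle at (342,240), the loop at (320,190). In the top view the pack is at (423,230), keeper end down-left at about (416,243), and the cradle at (316,170).

```bash
python3 - <<'E'
import cv2,numpy as np
a=cv2.imread("pics/scene0.png");b=cv2.imread("pics/top0.png")
f=lambda im,x,y,w,h,k:cv2.resize(im[y:y+h,x:x+w],None,fx=k,fy=k,interpolation=cv2.INTER_CUBIC)
L=np.vstack([f(a,295,165,100,125,4.4)[:550]])
R=np.vstack([f(b,290,120,55,110,5)])
L=L[:550,:];R=R[:550]
P=f(b,395,200,50,55,5)
S=np.vstack([P,f(a,190,225,50,55,5)])
cv2.imwrite("pics/crop1.png",np.hstack([L[:,:],R[:, :200] if 0 else cv2.resize(R,(180,550*180//275))[:0].reshape(0,180,3) if 0 else R])[:550] if 0 else np.hstack([L[:,:300*0+440][:550],R[:,:]])[:550,:715])
cv2.imwrite("pics/crop2.png",S)
E
```

```text
(no output)
```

View pics/crop1.png

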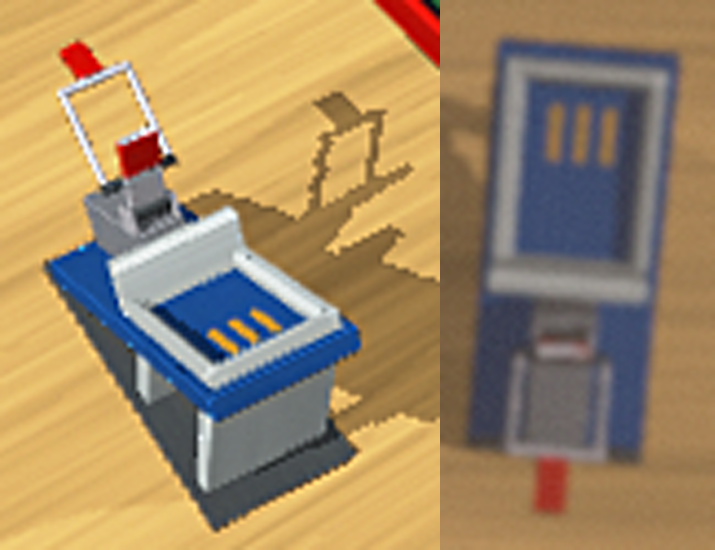

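View pics/crop2.png

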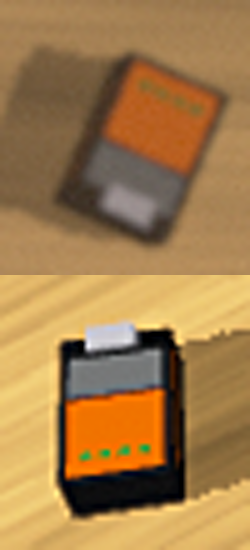

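```bash
cat >h.py <<'E'
import numpy as np,cv2
from scipy.spatial.transform import Rotation as R
def proj(d,P):
    T=d["T"];p=(np.atleast_2d(P)-T[:3,3])@T[:3,:3];q=p@d["mtx"].T;return q[:,:2]/q[:,2:]
def cradleR(yaw): return R.from_euler("z",yaw).as_matrix()@R.from_euler("y",-30,degrees=True).as_matrix()
def lever(th,u,n=0):  # cradle frame mm: u along the lever, n along its face normal
    return np.array([-79.5,0,46])+u*np.array([-np.cos(th),0,np.sin(th)])+n*np.array([np.sin(th),0,np.cos(th)])
def bar(th,own,l=62.5): return lever(th,21,-6.4)+l*np.array([np.cos(own),0,np.sin(own)])
E
cat >fit.py <<'E'
from h import *
from scipy.optimize import least_squares
D={n:dict(np.load(f"pics/{n}0.npz")) for n in("scene","top")}
S=lambda x,y:("scene",295+x/4.4,165+y/4.4)
T=lambda x,y:("top",290+(x-440)/5,120+y/5)
def model(p):
    o,yaw,w,xu,xl,pz,own=p[:3]*1e3,p[3],p[4],p[5],p[6],p[7],p[8]
    Y=np.array([0,12,0])
    L=[((xu,w,pz),T(502,40)),((xu,-w,pz),T(678,52)),((xl,w,pz),T(470,443)),((xl,-w,pz),T(638,460)),
     ((xl,-w,pz),S(46,265)),((xu,-w,pz),S(209,402)),((xu,w,pz),S(361,326)),
     (lever(1.85,56,3)-Y,S(117,148)),(lever(1.85,56,3)+Y,S(157,130)),(lever(1.85,56,0),T(565,343)),
     (bar(1.85,own),S(96,79)),(bar(1.85,own),T(555,455)),
     ((-48.5,31.5,0),S(237,253)),((48.5,31.5,0),T(527,82)),((48.5,-31.5,0),T(641,83))]
    return [((cradleR(yaw)@np.array(c)+o)/1e3,ob) for c,ob in L]
def res(p,out=0):
    r=np.array([proj(D[o[0]],P)[0]-o[1:] for P,o in model(p)]);return r if out else r.ravel()
s=least_squares(res,[.5,0,.08,0,37,60,-150,0,2.0],loss="soft_l1",x_scale=[.01,.01,.01,.05,3,5,5,3,.1])
print("cradle",np.round(s.x,4));print(np.round(res(s.x,1),1).tolist())
S=lambda x,y:("scene",190+x/5,225+(y-275)/5)
T=lambda x,y:("top",395+x/5,200+y/5)
def pm(p):
    L=[((45,-30,36),T(228,98)),((-45,-30,36),T(165,243)),((-45,-30,36),S(60,345)),((-45,30,36),S(175,332)),((45,30,36),S(183,465)),((45,-30,36),S(68,480)),((-35,0,49),T(130,205)),((-35,0,49),S(111,337))]
    M=R.from_euler("z",p[2]).as_matrix()
    return [(M@np.array(c)/1e3+[p[0],p[1],0],ob) for c,ob in L]
def pr(p,out=0):
    r=np.array([proj(D[o[0]],P)[0]-o[1:] for P,o in pm(p)]);return r if out else r.ravel()
s2=least_squares(pr,[.35,-.25,-.4],loss="soft_l1",x_scale=[.01,.01,.1])
print("pack",np.round(s2.x,4));print(np.round(pr(s2.x,1),1).tolist())
np.savez("fit.npz",c=s.x,p=s2.x)
E
python3 fit.py
```

```text
cradle [ 6.903000e-01 -8.800000e-03  9.290000e-02 -5.850000e-02  4.720420e+01
  6.509680e+01 -1.636664e+02 -2.174100e+00  2.116900e+00]
[[-1.4, -0.3], [-0.3, 0.2], [-0.4, -0.0], [-0.1, -0.7], [-0.8, -1.2], [0.2, 0.3], [-1.0, 0.6], [0.3, -0.6], [-0.7, -0.3], [-0.6, 0.7], [-1.5, 0.3], [-0.3, -0.5], [-1.1, 3.2], [-0.8, -1.8], [0.5, -0.0]]
pack [ 0.5027 -0.3013 -0.3856]
[[-1.4, -1.9], [-0.5, -0.4], [-0.4, -0.9], [-1.0, -2.0], [-0.8, 0.2], [-1.3, 1.2], [-1.3, -0.8], [-0.3, -0.7]]
```

Call:
{"fn": "send_rows", "kwargs": {"newtons": 30, "steps": [1, 0, 0, 0, 8.3, 1, 0, 0, 0, 8.3, 1, 0, 0, 0, 8.3, 1, 0, 0, 0, 8.3, 1, 0, 0, 0, 8.2, 1, 2.6, -4.2, 0, 0, 1, 2.6, -4.2, 0, 0, 1, 2.6, -4.2, 0, 0, 1, 2.6, -4.2, 0, 0, 1, 2.6, -4.2, 0, 0, 1, 2.6, -4.2, 0, 0, 1, 2.6, -4.2, 1, 0]}}

```text
clock: 1.3
position: [0.4709, -0.3381, 0.2223]
ee_rot: [0.001, 0.981, -0.192, 0.001]
contact_force: [0.4, -0.7, 0.1]
width: 0.0854
gripper_force: 0.0
```

```bash
cat >>h.py <<'E'
def go(target,yaw,s):
    """remaining shift in tool axes (cm) and roll (deg) to a world TCP target with tool x at yaw"""
    M=R.from_quat(np.roll(s["ee_rot"],-1)).as_matrix();psi=np.arctan2(M[1,0],M[0,0])
    roll=-np.rad2deg((yaw-psi+np.pi/2)%np.pi-np.pi/2)
    print("tcp",np.round(s["position"],4),"psi",round(np.rad2deg(psi),1),"shift cm",np.round(M.T@(np.array(target)-s["position"])*100,2),"roll",round(roll,1),"F",np.round(s["contact_force"],1))
E
python3 - <<'E'
from h import *
from rig import *
go([.5073,-.3032,.08],-.3856,get_state())
for n in("scene","top"):
    d=get_image(n);np.savez(f"pics/{n}1.npz",**d);cv2.imwrite(f"pics/{n}1.png",d["color"][:,:,::-1])
go([.5073,-.3032,.08],-.3856,get_state())
# centroid of orange, in both initial pictures, cast on z=36mm
for n in("scene","top"):
    d=dict(np.load(f"pics/{n}0.npz"));h=cv2.cvtColor(d["color"],cv2.COLOR_RGB2HSV)
    m=cv2.inRange(h,(6,150,90),(18,255,255));k,l,st,c=cv2.connectedComponentsWithStats(m)
    i=[j for j in range(1,k) if st[j,4]>100]
    for j in i:
        r=d["T"][:3,:3]@np.linalg.inv(d["mtx"])@[*c[j],1];o=d["T"][:3,3];P=o+r*(.036-o[2])/r[2]
        print(n,c[j],st[j,4],P, "pack frame",R.from_euler("z",.3856).apply(P-[.5027,-.3013,.036]))
E
```

```text
tcp [ 0.4709 -0.3381  0.2223] psi -22.1 shift cm [ 2.02 -4.62 14.23] roll -0.0 F [ 0.4 -0.7  0.1]
tcp [ 0.4727 -0.3343  0.2197] psi -21.7 shift cm [ 2.08 -4.12 13.99] roll 0.4 F [ 0.1 -0.1  0.4]
scene [80.95803357  8.77697842] 834 [-0.97628249 -0.27867436  0.036     ] pack frame [-1.37889498e+00 -5.35303411e-01  3.46944695e-17]
scene [291.98165138  39.44954128] 109 [-0.23428367  0.37590365  0.036     ] pack frame [-9.37575669e-01  3.50287854e-01  3.46944695e-17]
scene [438.34022425 298.81762439] 5708 [0.92690131 0.09816936 0.036     ] pack frame [2.42806979e-01 5.29686031e-01 3.46944695e-17]
scene [212.48821549 255.996633  ] 297 [ 0.51699264 -0.31049153  0.036     ] pack frame [ 1.67002429e-02 -3.14094746e-03  1.45716772e-16]
top [135.17821782 118.27722772] 101 [0.7933807  0.50042449 0.036     ] pack frame [-3.22038549e-02  8.52185627e-01  3.46944695e-17]
top [200.97916667 218.59027778] 144 [0.51661644 0.30027024 0.036     ] pack frame [-2.13365085e-01  5.62632887e-01  3.46944695e-17]
top [426.84502924 222.85380117] 342 [ 0.51828169 -0.31194334  0.036     ] pack frame [ 1.84406958e-02 -4.00132352e-03  3.46944695e-17]
```

Call:
{"fn": "send_rows", "kwargs": {"steps": [1, 1.0, -1.9, 2, 0.4, 1, 1.05, -1.95, 2, 0, 1, 0, 0, 4, 0, 1, 0, 0, 4, 0, 1, 0, 0, 3.8, 0, 1, 0, 0, 0, 0, 1, 0, 0, 0, 0]}}

```text
clock: 2.1
position: [0.502, -0.3116, 0.0634]
ee_rot: [-0.0, 0.981, -0.195, -0.001]
contact_force: [0.5, 0.4, -0.2]
width: 0.0852
gripper_force: 0.0
```

```bash
python3 - <<'E'
from h import *
from rig import *
go([.506,-.3062,.011],-.3856,get_state())
f=lambda im,x,y,w,h,k:cv2.resize(im[y:y+h,x:x+w],None,fx=k,fy=k,interpolation=cv2.INTER_CUBIC)
a=f(get_image("scene")["color"],170,190,80,100,5);b=f(get_image("top")["color"],385,180,70,100,5)
cv2.imwrite("pics/crop3.png",np.hstack([a,b])[:,:,::-1])
E
```

```text
tcp [ 0.502  -0.3116  0.0634] psi -22.5 shift cm [ 0.16 -0.65  5.24] roll -0.4 F [ 0.5  0.4 -0.2]
```

View pics/crop3.png

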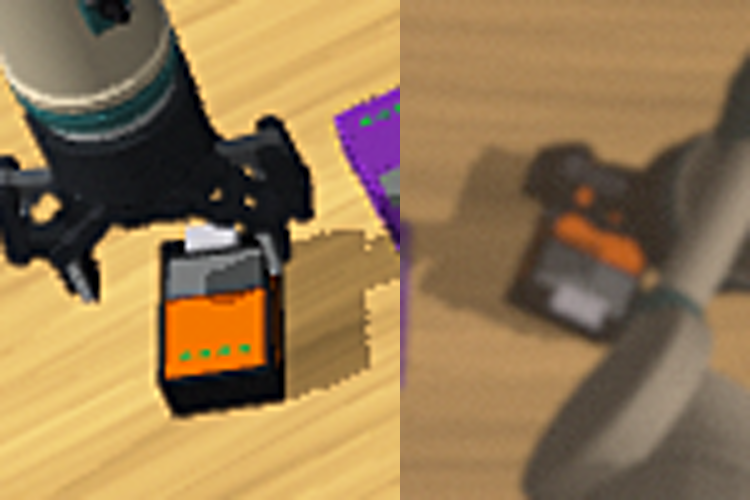

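Call:
{"fn": "send_rows", "kwargs": {"steps": [1, 0.15, -0.65, 0, -0.4, 1, 0, 0, 0, 0, 1, 0, 0, 2.6, 0, 1, 0, 0, 2.65, 0, 1, 0, 0, 0, 0, 1, 0, 0, 0, 0, -1, 0, 0, 0, 0, -1, 0, 0, 0, 0, -1, 0, 0, 0, 0, -1, 0, 0, 0, 0, -1, 0, 0, 0, 0, -1, 0, 0, 0, 0]}}

```text
clock: 3.4
position: [0.5075, -0.3065, 0.0127]
ee_rot: [0.001, 0.981, -0.192, 0.002]
contact_force: [-1.7, 0.1, 6.2]
width: 0.0599
gripper_force: 32.5
```

Call:
{"fn": "send_rows", "kwargs": {"steps": [-1, 0, 0, -2, 0, -1, 0, 0, -4, 0, -1, 0, 0, -4, -6.2, -1, 0, 0, -4, -6.2, -1, 0, 0, -4, -6.3, -1, 0, 0, 0, 0, -1, 1.5, -3, 0, 0, -1, 1.5, -3, 0, 0, -1, 1.5, -3, 0, 0, -1, 1.5, -3, 0, 0, -1, 1.5, -3, 0, 0, -1, 1.5, -3, 0, 0]}}

```text
clock: 4.6
position: [0.6059, -0.1297, 0.1878]
ee_rot: [-0.001, 1.0, -0.031, -0.002]
contact_force: [-0.4, 0.3, -5.8]
width: 0.0596
gripper_force: 36.3
```

Call:
{"fn": "send_rows", "kwargs": {"steps": [-1, 1.5, -3, 0, 0, -1, 1.5, -3, 0, 0, -1, 1.5, -3, 0, 0, -1, 1.5, -3, 0, 0, -1, 0, 0, 0, 0, -1, 0, 0, 0, 0]}}

```text
clock: 5.2
position: [0.6726, -0.0144, 0.1878]
ee_rot: [0.0, 1.0, -0.029, -0.003]
contact_force: [-0.4, -0.5, -5.9]
width: 0.0597
gripper_force: 36.2
```

```bash
python3 - <<'E'
from h import *
from rig import *
s=get_state();print(s["width"],s["gripper_force"])
go([.6825,-.0083,.13],-.0585,s)
f=lambda im,x,y,w,h,k:cv2.resize(im[y:y+h,x:x+w],None,fx=k,fy=k,interpolation=cv2.INTER_CUBIC)
a=f(get_image("scene")["color"],280,130,110,150,4);b=f(get_image("top")["color"],275,110,85,150,4)
cv2.imwrite("pics/crop4.png",np.hstack([a,b])[:,:,::-1])
E
```

```text
0.0597471314986546 36.24906241893768
tcp [ 0.6726 -0.0144  0.1878] psi -3.4 shift cm [ 0.98 -0.66  5.77] roll -0.0 F [-0.4 -0.5 -5.9]
```

View pics/crop4.png

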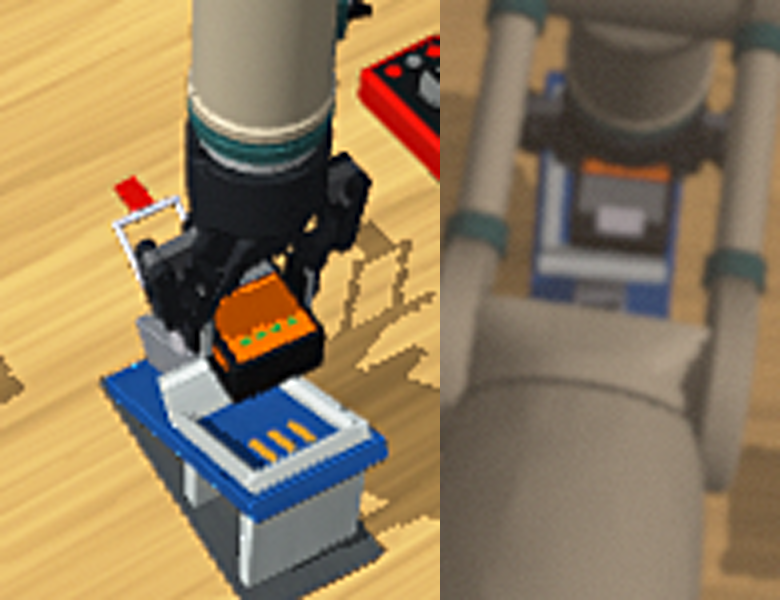

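Call:
{"fn": "send_rows", "kwargs": {"steps": [-1, 0.5, -0.35, 0, 0, -1, 0.5, -0.3, 0, 0, -1, 0, 0, 2, 0, -1, 0, 0, 2, 0, -1, 0, 0, 1.5, 0, -1, 0, 0, 0.3, 0, -1, 0, 0, 0.2, 0]}}

```text
clock: 6.0
position: [0.684, -0.0092, 0.1308]
ee_rot: [-0.0, 1.0, -0.03, -0.001]
contact_force: [-2.6, 1.1, -3.8]
width: 0.0598
gripper_force: 36.5
```

Call:
{"fn": "send_rows", "kwargs": {"steps": [-1, 0, 0, 0.3, 0, -1, 0, 0, 0.3, 0, -1, 0, 0, 0, 0]}}

```text
clock: 6.3
position: [0.6854, -0.0083, 0.1255]
ee_rot: [-0.001, 1.0, -0.03, 0.001]
contact_force: [0.7, 4.0, -5.2]
width: 0.0595
gripper_force: 36.0
```

Call:
{"fn": "send_rows", "kwargs": {"newtons": 25, "steps": [-1, -0.25, 0, 0, 0, -1, 0, 0, 0.2, 0, -1, 0, 0, 0.2, 0, -1, 0, 0, 0.2, 0, -1, 0, 0, 0, 0]}}

```text
clock: 6.8
position: [0.6809, -0.009, 0.1202]
ee_rot: [-0.0, 1.0, -0.03, -0.0]
contact_force: [-4.0, 3.7, 2.1]
width: 0.0596
gripper_force: 28.5
```

Call:
{"fn": "send_rows", "kwargs": {"steps": [-1, 0, 0, 0.2, 0, -1, 0, 0, 0.2, 0, -1, 0, 0, 0.2, 0, -1, 0, 0, 0, 0]}}

```text
clock: 7.2
position: [0.6791, -0.0088, 0.1156]
ee_rot: [-0.0, 1.0, -0.03, -0.002]
contact_force: [-9.2, 4.5, 10.0]
width: 0.0595
gripper_force: 30.0
```

Call:
{"fn": "send_rows", "kwargs": {"newtons": 20, "steps": [-1, 0.1, 0, 0.2, 0, -1, 0, 0, 0.2, 0, -1, 0, 0, 0.2, 0, -1, 0, 0, 0, 0]}}

```text
clock: 7.6
position: [0.6793, -0.0087, 0.115]
ee_rot: [0.0, 1.0, -0.03, -0.001]
contact_force: [-18.5, 5.5, 31.8]
width: 0.0594
gripper_force: 32.9
```

```bash
python3 - <<'E'
from h import *
from rig import *
s=get_state();print(s["width"],s["gripper_force"])
go([.6825,-.0083,.104],-.0585,s)
f=lambda im,x,y,w,h,k:cv2.resize(im[y:y+h,x:x+w],None,fx=k,fy=k,interpolation=cv2.INTER_CUBIC)
a=f(get_image("scene")["color"],290,150,110,120,5)
cv2.imwrite("pics/crop5.png",a[:,:,::-1])
E
```

```text
0.05937467245035581 32.93426692485809
tcp [ 0.6793 -0.0087  0.115 ] psi -3.4 shift cm [ 0.32 -0.06  1.09] roll -0.1 F [-18.5   5.5  31.8]
```

View pics/crop5.png

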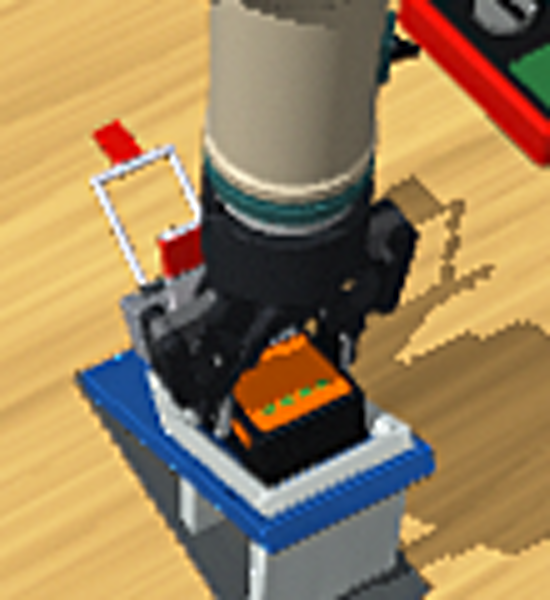

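Call:
{"fn": "send_rows", "kwargs": {"steps": [-1, 0, 0, -0.6, 0, -1, 0.3, 0, -0.2, 0, -1, 0.4, 0, 0, 0, -1, 0, 0, 0, 0]}}

```text
clock: 8.05
position: [0.6808, -0.0088, 0.1159]
ee_rot: [-0.0, 1.0, -0.03, -0.009]
contact_force: [-19.5, 4.7, 11.4]
width: 0.0593
gripper_force: 30.7
```

Call:
{"fn": "send_rows", "kwargs": {"steps": [-1, 0, 0, 0.2, 0, -1, 0, 0, 0.2, 0, -1, 0, 0, 0.2, 0, -1, 0, 0, 0, 0]}}

```text
clock: 8.45
position: [0.6813, -0.0088, 0.1128]
ee_rot: [-0.0, 1.0, -0.03, -0.008]
contact_force: [-22.2, 4.8, 21.9]
width: 0.0596
gripper_force: 33.2
```

Call:
{"fn": "send_rows", "kwargs": {"steps": [-1, -0.6, 0, 0, 0, -1, 0, 0, -0.2, 0, 0.46, 0, 0, 0, 0, 0.46, 0, 0, 0, 0, 0.46, 0, 0, 0, 0, 0.46, 0, 0, 0, 0]}}

```text
clock: 9.05
position: [0.6845, -0.01, 0.111]
ee_rot: [0.001, 1.0, -0.03, 0.001]
contact_force: [0.5, 0.5, 0.7]
width: 0.0622
gripper_force: 0.1
```

```bash
python3 - <<'E'
from h import *
from rig import *
s=get_state();print(s["width"],s["gripper_force"])
go([.6825,-.0083,.104],-.0585,s)
f=lambda im,x,y,w,h,k:cv2.resize(im[y:y+h,x:x+w],None,fx=k,fy=k,interpolation=cv2.INTER_CUBIC)
d=get_image("scene");np.savez("pics/scene6.npz",**d)
a=f(d["color"],290,150,110,120,5)
cv2.imwrite("pics/crop6.png",a[:,:,::-1])
E
```

```text
0.06221690895330416 0.10025120107457042
tcp [ 0.6845 -0.01    0.111 ] psi -3.4 shift cm [-0.21 -0.16  0.7 ] roll -0.1 F [0.5 0.5 0.7]
```

View pics/crop6.png

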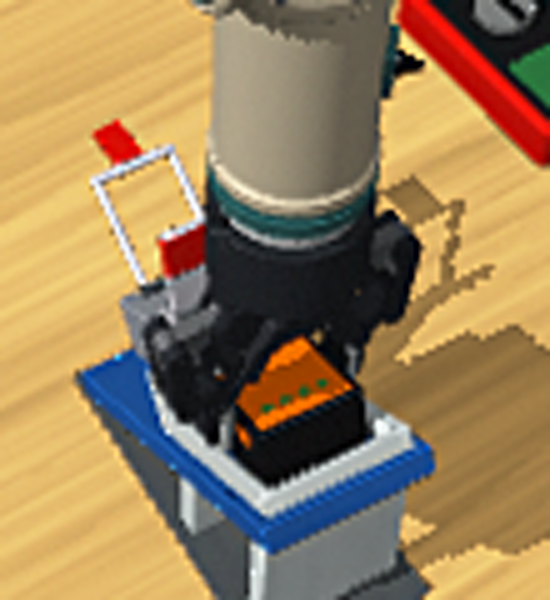

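Call:
{"fn": "send_rows", "kwargs": {"steps": [0.7, 0, 0, 0, 0, 0.7, 0, 0, 0, 0, 0.7, 0, 0, -2, 0, 0.7, 0, 0, -4, 0, 0.7, 0, 0, -4, 0, 0.7, 0, 0, -4, 0, 0.7, 0, 3, -2, 0, 0.7, -1, 4, 0, 0, 0.7, -2, 4, 0, 0, 0.7, -2, 4, 0, 0, 0.7, -2, 4, 0, 0, 0.7, 0, 0, 0, 0]}}

```text
clock: 10.3
position: [0.5998, -0.1999, 0.271]
ee_rot: [0.002, 0.999, -0.033, -0.001]
contact_force: [1.3, -0.5, -0.6]
width: 0.0726
gripper_force: 0.0
```

```bash
python3 - <<'E'
from h import *
from rig import *
s=get_state();print(s["position"])
f=lambda im,x,y,w,h,k:cv2.resize(im[y:y+h,x:x+w],None,fx=k,fy=k,interpolation=cv2.INTER_CUBIC)
for n in("scene","top"):
    d=get_image(n);np.savez(f"pics/{n}7.npz",**d)
    globals()[n]=d["color"]
a=f(scene,295,165,90,110,5);b=f(top,285,120,60,110,5)
cv2.imwrite("pics/crop7.png",np.hstack([a,b])[:,:,::-1])
E
```

```text
[ 0.59984441 -0.19993817  0.27103328]
```

View pics/crop7.png

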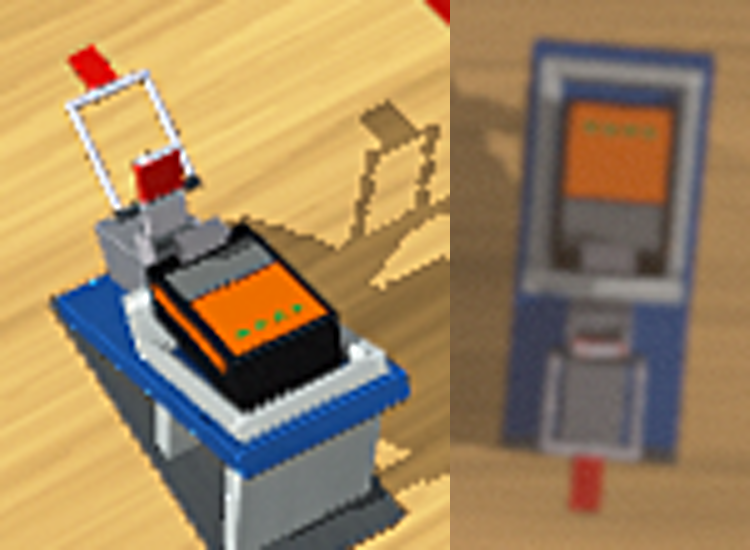

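Both views show the pack in the pocket, keeper towards the latch; its top corners in the scene crop are at (150,275), (240,228), (340,333), (242,380). Next I check the seating height numerically.

```bash
cat >seat.py <<'E'
from h import *
from scipy.optimize import least_squares
c=np.load("fit.npz")["c"];o=c[:3];M=cradleR(c[3])
D={n:dict(np.load(f"pics/{n}7.npz")) for n in("scene","top")}
S=lambda x,y:("scene",295+x/5,165+y/5)
T=lambda x,y:("top",285+(x-450)/5,120+y/5)
L=[((-45,-30,36),S(150,273)),((-45,30,36),S(240,226)),((45,30,36),S(341,335)),((45,-30,36),S(240,380)),
 ((45,30,36),T(566,100)),((45,-30,36),T(675,105)),((-35,0,49),T(607,256)),((45,-30,0),S(248,408))]
def f(p,out=0):
    A=R.from_euler("zy",[p[3],p[4]]).as_matrix()
    r=np.array([proj(D[b[0]],o+M@(A@np.array(a)+p[:3])/1e3)[0]-b[1:] for a,b in L]);return r if out else r.ravel()
s=least_squares(f,[0,0,0,0,0],x_scale=[3,3,3,.05,.05],loss="soft_l1")
print("pack in cradle mm, yaw,pitch",np.round(s.x,3));print(np.round(f(s.x,1),1).tolist())
w=lambda P:np.round(o+M@np.array(P)/1e3,4)
own=c[8];th=1.85
print("hinge",w(lever(th,21,-6.4)),"bar",w(bar(th,own)),"leverend",w(lever(th,56)),"tip1.85",w(lever(th,50,3)))
for a in (own,2.0,1.8,1.6,1.4,1.2,1.0,.8,.5,.2,0,-.3,-.5):
    print(a,"tab",w(bar(th,a)+np.array([np.cos(a+.4),0,np.sin(a+.4)])*18), "bar",w(bar(th,a)))
# measured tab centroid by two-ray triangulation of the red blob
pts=[]
for n,box in(("scene",(300,168,322,186)),("top",(300,205,325,228))):
    h=cv2.cvtColor(D[n]["color"],cv2.COLOR_RGB2HSV);m=cv2.inRange(h,(0,120,60),(6,255,255))|cv2.inRange(h,(172,120,60),(180,255,255))
    z=np.zeros_like(m);x0,y0,x1,y1=box;z[y0:y1,x0:x1]=m[y0:y1,x0:x1];q=cv2.moments(z,True);pts.append((n,q["m10"]/q["m00"],q["m01"]/q["m00"],q["m00"]))
print(pts)
Pm=[D[n]["mtx"]@np.linalg.inv(D[n]["T"])[:3] for n,*_ in pts]
X=cv2.triangulatePoints(Pm[0],Pm[1],np.array(pts[0][1:3]),np.array(pts[1][1:3])).ravel();print("tab centre",np.round(X[:3]/X[3],4))
E
python3 seat.py
```

```text
pack in cradle mm, yaw,pitch [-11.981   0.122   2.167   0.018   0.319]
[[-1.6, 0.2], [0.4, -0.2], [0.0, -1.5], [-0.6, 0.3], [-2.0, -0.7], [-0.4, -0.2], [-0.4, 0.0], [-1.1, 4.6]]
hinge [ 0.5874 -0.0028  0.1119] bar [5.326e-01 4.000e-04 1.419e-01] leverend [ 0.5851 -0.0026  0.1474] tip1.85 [ 0.5895 -0.0029  0.1423]
2.11694291288927 tab [0.5148 0.0015 0.1437] bar [5.326e-01 4.000e-04 1.419e-01]
2.0 tab [0.519  0.0012 0.152 ] bar [5.365e-01 2.000e-04 1.481e-01]
1.8 tab [0.5283 0.0007 0.1648] bar [ 5.447e-01 -3.000e-04  1.575e-01]
1.6 tab [0.54   0.     0.1755] bar [ 0.5546 -0.0008  0.165 ]
1.4 tab [ 0.5535 -0.0008  0.1836] bar [ 0.5658 -0.0015  0.1705]
1.2 tab [ 0.5684 -0.0016  0.1889] bar [ 0.5779 -0.0022  0.1736]
1.0 tab [ 0.5841 -0.0026  0.1912] bar [ 0.5903 -0.0029  0.1743]
0.8 tab [ 0.5999 -0.0035  0.1902] bar [ 0.6026 -0.0037  0.1725]
0.5 tab [ 0.6225 -0.0048  0.183 ] bar [ 0.6198 -0.0047  0.1652]
0.2 tab [ 0.6419 -0.0059  0.1695] bar [ 0.6341 -0.0055  0.1532]
0 tab [ 0.6522 -0.0066  0.1575] bar [ 0.6414 -0.0059  0.1431]
-0.3 tab [ 0.6628 -0.0072  0.1362] bar [ 0.6482 -0.0063  0.1257]
-0.5 tab [ 0.6661 -0.0074  0.1207] bar [ 0.6497 -0.0064  0.1133]
[('scene', 313.16326530612247, 178.10204081632654, 49.0), ('top', 311.81481481481484, 216.07407407407408, 54.0)]
tab centre [0.5184 0.0025 0.1473]
```

```bash
cat >>seat.py <<'E'
for nm,p in (("seated",[-3,0,0,0,0]),("seated+",[3,0,0,0,0]),("on wall",[-7.5,0,16,0,.36]),("half",[-4,0,7,0,.16])):
    r=f(np.array(p),1);print(nm,np.round(r,1).tolist())
# fit with the +x edge on the floor
g=lambda q:f(np.array([q[0],q[1],45*np.sin(q[3]),q[2],q[3]]))
s=least_squares(g,[0,0,0,.1],x_scale=[3,3,.05,.05],loss="soft_l1");print(np.round(s.x,3),s.cost)
for q3 in (0,.1,.2,.3,.36):
    t=least_squares(lambda q:g([*q,q3]),[0,0,0],x_scale=[3,3,.05],loss="soft_l1");print(q3,np.round(t.x,2),round(t.cost,2))
E
python3 seat.py | tail -11
```

```text
tab centre [0.5184 0.0025 0.1473]
seated [[-0.8, 4.2], [1.2, 4.0], [-1.4, -6.0], [-2.5, -4.5], [-1.8, 0.5], [-0.0, 1.4], [-0.8, 1.7], [-0.5, 2.4]]
seated+ [[0.2, 5.0], [2.3, 4.8], [-0.1, -5.2], [-1.3, -3.6], [-1.6, -1.8], [0.2, -0.9], [-0.6, -0.5], [0.7, 3.3]]
on wall [[-1.9, -4.4], [0.6, -4.5], [-0.1, -4.5], [-1.2, -3.0], [-1.6, -1.8], [0.2, -0.9], [-0.5, -0.8], [-2.0, 1.1]]
half [[-1.3, 0.3], [1.0, 0.1], [-0.5, -5.2], [-1.6, -3.7], [-1.7, -1.2], [0.1, -0.3], [-0.6, 0.5], [-0.8, 2.2]]
[-3.551 -0.463  0.02   0.183] 12.203715303918294
0 [ 0.41 -0.42  0.01] 21.05
0.1 [-2.29  0.08  0.01] 14.96
0.2 [-3.69 -0.66  0.02] 12.34
0.3 [-5.68 -0.8   0.03] 15.85
0.36 [-7.21 -0.67  0.03] 18.34
```

```bash
cat >seat2.py <<'E'
from h import *
from scipy.optimize import least_squares
import sys
k=sys.argv[1]
c=np.load("fit.npz")["c"];o=c[:3];M=cradleR(c[3])
def cen(d,lo,hi,box,col=0):
    h=cv2.cvtColor(d["color"],cv2.COLOR_RGB2HSV);m=cv2.inRange(h,lo,hi);z=np.zeros_like(m);x0,y0,x1,y1=box;z[y0:y1,x0:x1]=m[y0:y1,x0:x1]
    q=cv2.moments(z,True);return np.array([q["m10"]/q["m00"],q["m01"]/q["m00"]]),q["m00"]
OR=((6,150,60),(18,255,255));GR=((35,90,40),(85,255,255))
def cast(d,c,z):
    r=d["T"][:3,:3]@np.linalg.inv(d["mtx"])@[*c,1];o=d["T"][:3,3];return o+r*(z-o[2])/r[2]
p=np.load("fit.npz")["p"]
L=[]
for n,b0,b1 in(("scene",(190,225,245,280),(310,205,370,250)),("top",(395,200,445,255),(300,130,335,170))):
    d0,d1=(dict(np.load(f"pics/{n}{i}.npz")) for i in("0",k))
    for nm,col in(("or",OR),("gr",GR)):
        u,a=cen(d0,*col,b0);v,a1=cen(d1,*col,b1)
        q=R.from_euler("z",-p[2]).apply(cast(d0,u,.036)-[p[0],p[1],0])*1e3
        print(n,nm,a,a1,np.round(q,1),np.round(v,1))
        if nm=="or" or n=="scene": L.append(((q[0],0,36),d1,v))
def f(q,out=0):
    A=R.from_euler("zy",[q[3],q[4]]).as_matrix()
    r=np.array([proj(d,o+M@(A@np.array(a)+q[:3])/1e3)[0]-v for a,d,v in L]);return r if out else r.ravel()
for pit in(0,.1,.2,.3,.36):
    t=least_squares(lambda q:f([q[0],q[1],45*np.sin(pit),0,pit]),[0,0]);print(pit,np.round(t.x,1),round(t.cost,2),np.round(f([t.x[0],t.x[1],45*np.sin(pit),0,pit],1),1).tolist())
E
python3 seat2.py 7
```

```text
scene or 315.0 326.0 [16.7 -1.7 36. ] [344.4 226.8]
scene gr 10.0 6.0 [28.3 -4.3 36. ] [347.3 229.2]
top or 343.0 375.0 [18.4 -3.9 36. ] [318.1 150.2]Traceback (most recent call last):
  File "seat2.py", line 17, in <module>
    u,a=cen(d0,*col,b0);v,a1=cen(d1,*col,b1)
        ~~~^^^^^^^^^^^^
  File "seat2.py", line 8, in cen
    q=cv2.moments(z,True);return np.array([q["m10"]/q["m00"],q["m01"]/q["m00"]]),q["m00"]
                                           ~~~~~~~~^~~~~~~~~
ZeroDivisionError: float division by zero
```

Call:
{"fn": "send_rows", "kwargs": {"steps": [-1, 0.9, -3.9, 0, 0, -1, 0.9, -3.9, 0, 0, -1, 0.9, -3.9, 0, 0, -1, 0.9, -3.9, 0, 0, -1, 0.9, -3.9, 0, 0, -1, 0, 0, 0, 0, -1, 0, 0, 4, 0, -1, 0, 0, 4, 0, -1, 0, 0, 2, 0, -1, 0, 0, 0, 0, -1, 0, 0, 0, 0]}}

```text
clock: 11.5
position: [0.6597, -0.0023, 0.1712]
ee_rot: [0.0, 1.0, -0.029, 0.0]
contact_force: [0.0, -0.5, 0.8]
width: 0.0001
gripper_force: 0.0
```

```bash
python3 - <<'E'
from h import *
from rig import *
go([.657,-.007,.12],-.0585,get_state())
E
```

```text
tcp [ 0.6597 -0.0023  0.1712] psi -3.4 shift cm [-0.24  0.49  5.12] roll 0.0 F [ 0.  -0.5  0.8]
```

Call:
{"fn": "send_rows", "kwargs": {"steps": [-1, -0.2, 0.5, 0, 0, -1, 0, 0, 1.5, 0, -1, 0, 0, 1, 0, -1, 0, 0, 0.5, 0, -1, 0, 0, 0.2, 0, -1, 0, 0, 0.2, 0, -1, 0, 0, 0, 0]}}

```text
clock: 12.2
position: [0.657, -0.0077, 0.137]
ee_rot: [0.0, 1.0, -0.03, 0.0]
contact_force: [1.3, -0.1, 0.5]
width: 0.0002
gripper_force: 0.0
```

Call:
{"fn": "send_rows", "kwargs": {"steps": [-1, 0, 0, 0.3, 0, -1, 0, 0, 0.3, 0, -1, 0, 0, 0, 0]}}

```text
clock: 12.5
position: [0.6573, -0.0077, 0.1317]
ee_rot: [0.0, 1.0, -0.03, 0.001]
contact_force: [-0.8, 0.2, 3.9]
width: -0.0002
gripper_force: 1.7
```

Call:
{"fn": "send_rows", "kwargs": {"steps": [-1, 0, 0, 0.3, 0, -1, 0, 0, 0.3, 0, -1, 0, 0, 0, 0]}}

```text
clock: 12.8
position: [0.6563, -0.0077, 0.1238]
ee_rot: [0.0, 1.0, -0.03, -0.001]
contact_force: [-0.9, -0.4, -0.3]
width: 0.0
gripper_force: 0.0
```

Call:
{"fn": "send_rows", "kwargs": {"steps": [-1, 0, 0, 0.3, 0, -1, 0, 0, 0, 0]}}

```text
clock: 13.0
position: [0.6565, -0.0077, 0.1211]
ee_rot: [-0.0, 1.0, -0.03, -0.001]
contact_force: [0.8, -0.2, 0.7]
width: -0.0
gripper_force: 0.0
```

Call:
{"fn": "send_rows", "kwargs": {"steps": [-1, 0, 0, 0.3, 0, -1, 0, 0, 0.2, 0, -1, 0, 0, 0, 0]}}

```text
clock: 13.3
position: [0.657, -0.0077, 0.1205]
ee_rot: [0.0, 1.0, -0.03, 0.001]
contact_force: [-5.4, 1.1, 15.5]
width: 0.0001
gripper_force: 8.0
```

Call:
{"fn": "send_rows", "kwargs": {"steps": [-1, 0, 0, 0.2, 0, -1, 0, 0, 0.1, 0, -1, 0, 0, 0, 0]}}

```text
clock: 13.6
position: [0.657, -0.0077, 0.1202]
ee_rot: [0.0, 1.0, -0.03, 0.002]
contact_force: [-9.0, 0.0, 27.1]
width: 0.0
gripper_force: 13.8
```

Call:
{"fn": "send_rows", "kwargs": {"newtons": 25, "steps": [-1, 0, 0, -3, 0, -1, 0, 0, -4, 0, 1, 0, 0, -4, 0, 1, -3.6, 0, 0, 0, 1, -3.6, 0, 0, 0, 1, -3.6, -0.1, 0, 0, 1, -3.6, 0, 0, 0, 1, 0, 0, 0, 0, 1, 0, 0, 0, 0]}}

```text
clock: 14.5
position: [0.5131, 0.0019, 0.2244]
ee_rot: [0.0, 1.0, -0.03, 0.001]
contact_force: [-0.3, -0.4, 0.9]
width: 0.0854
gripper_force: 0.0
```

```bash
python3 - <<'E'
from h import *
from rig import *
go([.513,.002,.137],-.0585,get_state())
E
```

```text
tcp [0.5131 0.0019 0.2244] psi -3.4 shift cm [-0.03 -0.01  8.74] roll -0.1 F [-0.3 -0.4  0.9]
```

Call:
{"fn": "send_rows", "kwargs": {"steps": [1, 0, 0, 3, 0, 1, 0, 0, 3, 0, 1, 0, 0, 2.5, 0, 1, 0, 0, 0.2, 0, 1, 0, 0, 0, 0, -1, 0, 0, 0, 0, -1, 0, 0, 0, 0, -1, 0, 0, 0, 0, -1, 0, 0, 0, 0, -1, 0, 0, 0, 0, -1, 0, 0, 0, 0, -1, 0, 0, 0, 0]}}

```text
clock: 15.7
position: [0.513, 0.0026, 0.137]
ee_rot: [-0.001, 1.0, -0.03, -0.0]
contact_force: [-2.2, 4.8, 1.9]
width: 0.0148
gripper_force: 28.4
```

```bash
python3 - <<'E'
from h import *
from rig import *
s=get_state();print(s["width"],s["gripper_force"])
go([.513,.002,.137],-.0585,s)
f=lambda im,x,y,w,h,k:cv2.resize(im[y:y+h,x:x+w],None,fx=k,fy=k,interpolation=cv2.INTER_CUBIC)
cv2.imwrite("pics/crop8.png",f(get_image("scene")["color"],270,130,110,120,5)[:,:,::-1])
E
```

```text
0.014790595842506051 28.37846875190735
tcp [0.513  0.0026 0.137 ] psi -3.4 shift cm [0.01 0.06 0.  ] roll -0.1 F [-2.2  4.8  1.9]
```

View pics/crop8.png

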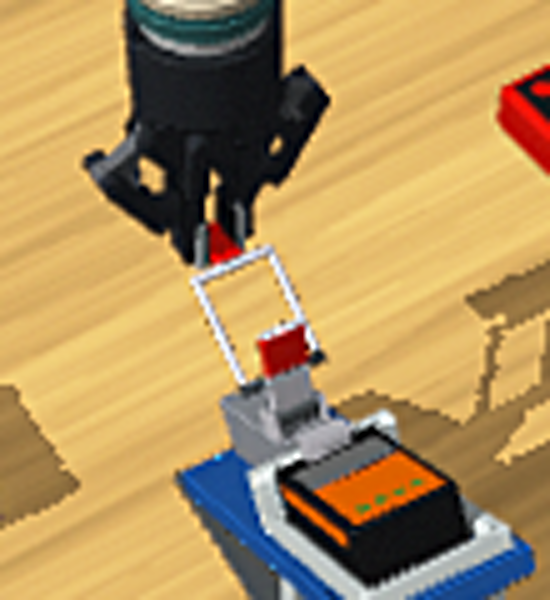

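The picture shows the red tab pinched at (220,243), and the pack now low in the pocket with the latch wall's top visible beside it. I swing the loop over.

Call:
{"fn": "send_rows", "kwargs": {"steps": [-1, 0.4, 0, -0.85, 0, -1, 0.45, 0, -0.65, 0, -1, 0.5, 0, -0.65, 0, -1, 0.6, 0, -0.55, 0, -1, 0.6, 0, -0.55, 0, -1, 0.7, 0, -0.4, 0, -1, 0.7, 0, -0.4, 0, -1, 0, 0, 0, 0]}}

```text
clock: 16.55
position: [0.5539, -0.0005, 0.1778]
ee_rot: [-0.0, 1.0, -0.03, 0.001]
contact_force: [0.0, 4.1, -3.1]
width: 0.0148
gripper_force: 26.2
```

Call:
{"fn": "send_rows", "kwargs": {"steps": [-1, 0.75, 0, -0.27, 0, -1, 0.75, 0, -0.27, 0, -1, 0.8, 0, -0.12, 0, -1, 0.8, 0, -0.12, 0, -1, 0.8, 0, 0.05, 0, -1, 0.8, 0, 0.05, 0, -1, 0, 0, 0, 0]}}

```text
clock: 17.25
position: [0.6011, -0.0035, 0.1844]
ee_rot: [0.0, 1.0, -0.03, 0.001]
contact_force: [-0.9, 4.6, 1.2]
width: 0.0151
gripper_force: 24.6
```

Call:
{"fn": "send_rows", "kwargs": {"steps": [-1, 0.75, 0, 0.2, 0, -1, 0.75, 0, 0.25, 0, -1, 0.7, 0, 0.3, 0, -1, 0.7, 0, 0.4, 0, -1, 0.65, 0, 0.45, 0, -1, 0.65, 0, 0.5, 0, -1, 0, 0, 0, 0]}}

```text
clock: 17.95
position: [0.642, -0.0059, 0.1617]
ee_rot: [0.0, 1.0, -0.03, -0.001]
contact_force: [-0.1, 3.0, 2.3]
width: 0.0146
gripper_force: 24.3
```

Call:
{"fn": "send_rows", "kwargs": {"steps": [-1, 0.5, 0, 0.55, 0, -1, 0.5, 0, 0.6, 0, -1, 0.4, 0, 0.65, 0, -1, 0.2, 0, 0.4, 0, -1, 0, 0, 0, 0, 1, 0, 0, 0, 0, 1, 0, 0, 0, 0, 1, 0, 0, 0, 0, 1, 0, 0, 0, 0, 1, 0, 0, -2, 0, 1, 0, 0, -4, 0, 1, 0, 0, -4, 0]}}

```text
clock: 19.15
position: [0.6568, -0.007, 0.2416]
ee_rot: [0.0, 1.0, -0.03, -0.001]
contact_force: [0.7, 0.2, 0.7]
width: 0.0852
gripper_force: 0.0
```

Call:
{"fn": "send_rows", "kwargs": {"steps": [-1, 0, 4, 0, 0, -1, 0, 4, 0, 0, -1, 0, 4, 0, 0, -1, 0, 4, 0, 0, -1, 0, 0, 0, 0]}}

```text
clock: 19.65
position: [0.6473, -0.1723, 0.241]
ee_rot: [0.002, 0.999, -0.032, -0.0]
contact_force: [0.0, 0.7, -0.3]
width: 0.0122
gripper_force: 0.0
```

```bash
cat >red.py <<'E'
from h import *
from rig import *
import sys
c=np.load("fit.npz")["c"];o=c[:3];M=cradleR(c[3])
def reds(n):
    d=get_image(n);h=cv2.cvtColor(d["color"],cv2.COLOR_RGB2HSV);m=cv2.inRange(h,(0,120,50),(5,255,255))|cv2.inRange(h,(172,120,50),(180,255,255))
    k,l,st,ce=cv2.connectedComponentsWithStats(m);q=proj(d,[o])[0]
    i=[j for j in range(1,k) if st[j,4]>5 and np.linalg.norm(ce[j]-q)<75];return d,[(np.round(ce[j],1),int(st[j,4])) for j in i]
a,A=reds("scene");b,B=reds("top");print(A);print(B)
for u,_ in A:
  for v,_ in B:
    Ps=[x["mtx"]@np.linalg.inv(x["T"])[:3] for x in(a,b)]
    X=cv2.triangulatePoints(Ps[0],Ps[1],u,v).ravel();X=X[:3]/X[3]
    e=np.linalg.norm(proj(a,X)[0]-u)
    if e<3: print(u,v,"world",np.round(X,4),"cradle mm",np.round(M.T@(X-o)*1e3,1),"err",round(e,1))
go([.62,-.005,.15],-.0585,get_state())
E
python3 red.py
```

```text
[(array([324.9, 198.2]), 73), (array([340.5, 221.3]), 42)]
[(array([316.1, 163.5]), 47), (array([313.5, 191. ]), 8)]
[324.9 198.2] [313.5 191. ] world [ 0.5827 -0.0015  0.1331] cradle mm [-73.3   1.   88.7] err 0.3
[340.5 221.3] [316.1 163.5] world [ 0.6571 -0.0055  0.1211] cradle mm [-14.8   1.3  41.1] err 0.3
tcp [ 0.6476 -0.1674  0.2411] psi -3.5 shift cm [ -3.76 -16.04   9.12] roll -0.2 F [ 0.3  1.2 -0.2]
```

Call:
{"fn": "send_rows", "kwargs": {"newtons": 60, "steps": [-1, -0.8, -3.2, 0.8, 0, -1, -0.8, -3.2, 0.8, -0.2, -1, -0.8, -3.2, 0.8, 0, -1, -0.8, -3.2, 0.8, 0, -1, -0.8, -3.2, 0.8, 0, -1, 0, 0, 0, 0, -1, 0, 0, 0, 0, -1, 0, 0, 0, 0]}}

```text
clock: 20.55
position: [0.6176, -0.0044, 0.2017]
ee_rot: [0.0, 1.0, -0.028, 0.001]
contact_force: [0.2, -0.5, 0.0]
width: 0.0
gripper_force: 0.0
```

Call:
{"fn": "send_rows", "kwargs": {"steps": [-1, 0, 0, 3, 0, -1, 0, 0, 3, 0, -1, 0, 0, 1, 0, -1, -0.8, 0, 0, 0, -1, -0.8, 0, 0, 0, -1, -0.6, 0, -0.1, 0, -1, -0.6, 0, 0, 0, -1, 0, 0, 0, 0]}}

```text
clock: 21.35
position: [0.5888, -0.0028, 0.1335]
ee_rot: [0.0, 1.0, -0.028, 0.001]
contact_force: [-0.3, 0.6, -0.1]
width: -0.0001
gripper_force: 0.0
```

Call:
{"fn": "send_rows", "kwargs": {"steps": [-1, -0.5, 0, 0.35, 0, -1, -0.5, 0, 0.4, 0, -1, 0, 0, 0, 0]}}

```text
clock: 21.65
position: [0.5778, -0.0021, 0.1239]
ee_rot: [-0.0, 1.0, -0.028, -0.001]
contact_force: [0.0, -0.1, 0.1]
width: 0.0
gripper_force: 0.0
```

Call:
{"fn": "send_rows", "kwargs": {"steps": [-1, -0.4, 0, 0.45, 0, -1, -0.4, 0, 0.45, 0, -1, 0, 0, 0, 0]}}

```text
clock: 21.95
position: [0.571, -0.0018, 0.1151]
ee_rot: [0.0, 1.0, -0.028, 0.0]
contact_force: [1.4, 0.9, 1.3]
width: -0.0001
gripper_force: 0.9
```

```bash
python3 red.py
```

```text
[(array([318.5, 199.5]), 13), (array([339.1, 219.8]), 39)]
[]
tcp [ 0.5714 -0.0018  0.1156] psi -3.2 shift cm [ 4.87  0.04 -3.44] roll 0.1 F [1.2 0.  1.9]
```

Call:
{"fn": "send_rows", "kwargs": {"steps": [-1, -0.3, 0, 0.4, 0, -1, -0.3, 0, 0.4, 0, -1, 0, 0, 0, 0]}}

```text
clock: 22.35
position: [0.5646, -0.0015, 0.1071]
ee_rot: [0.0, 1.0, -0.028, -0.001]
contact_force: [2.1, 0.3, 1.4]
width: -0.0003
gripper_force: 0.8
```

Call:
{"fn": "send_rows", "kwargs": {"steps": [-1, -0.3, 0, 0.4, 0, -1, -0.2, 0, 0.4, 0, -1, 0, 0, 0, 0]}}

```text
clock: 22.65
position: [0.5586, -0.0011, 0.0987]
ee_rot: [-0.0, 1.0, -0.028, -0.002]
contact_force: [0.4, 0.3, 0.5]
width: -0.0001
gripper_force: 0.4
```

```bash
cat >>red.py <<'E'
Y=np.array([0,0,0])
for th in (1.85,1.4,1.2,1,.8,.6,.4,.2,0): print(th,"lever red in scene/top",np.round(proj(a,o+M@lever(th,50,3)/1e3)[0],1),np.round(proj(b,o+M@lever(th,50,3)/1e3)[0],1))
print("tab if bar hooked",np.round(proj(a,o+M@np.array([-34+14,0,43])/1e3)[0],1))
E
python3 red.py
```

```text
[(array([317. , 201.3]), 12), (array([338.5, 218.9]), 29)]
[]
tcp [ 0.5587 -0.0011  0.099 ] psi -3.2 shift cm [ 6.12  0.05 -5.12] roll 0.2 F [-0.3 -0.9  0.5]
1.85 lever red in scene/top [326.2 197.9] [314.5 187.9]
1.4 lever red in scene/top [322.3 194.7] [313.8 196.5]
1.2 lever red in scene/top [320.9 194.3] [313.5 199.8]
1 lever red in scene/top [319.8 194.7] [313.3 202.6]
0.8 lever red in scene/top [319.  195.8] [313.1 204.7]
0.6 lever red in scene/top [318.7 197.4] [313.  206.1]
0.4 lever red in scene/top [318.6 199.6] [312.9 206.7]
0.2 lever red in scene/top [319.  202.2] [312.9 206.6]
0 lever red in scene/top [319.7 205.2] [313.  205.7]
tab if bar hooked [338.7 220.2]
```

Call:
{"fn": "send_rows", "kwargs": {"steps": [-1, -0.1, 0, 0.4, 0, -1, 0, 0, 0.4, 0, -1, 0, 0, 0, 0]}}

```text
clock: 23.05
position: [0.5587, -0.0011, 0.0908]
ee_rot: [-0.0, 1.0, -0.028, -0.001]
contact_force: [0.1, 0.0, 0.2]
width: 0.0
gripper_force: 0.2
```

Call:
{"fn": "send_rows", "kwargs": {"steps": [-1, 0, 0, 0.4, 0, -1, 0, 0, 0.4, 0, -1, 0, 0, 0, 0]}}

```text
clock: 23.35
position: [0.5587, -0.0011, 0.0828]
ee_rot: [-0.0, 1.0, -0.028, -0.001]
contact_force: [-0.7, 0.3, 0.0]
width: -0.0003
gripper_force: 0.0
```

Call:
{"fn": "send_rows", "kwargs": {"steps": [-1, 0, 0, 0.4, 0, -1, 0, 0, 0.3, 0, -1, 0, 0, 0, 0]}}

```text
clock: 23.65
position: [0.5598, -0.0012, 0.0791]
ee_rot: [0.0, 1.0, -0.028, 0.001]
contact_force: [-3.8, 0.5, 15.8]
width: -0.0
gripper_force: 7.5
```

Call:
{"fn": "send_rows", "kwargs": {"steps": [-1, 0, 0, 0.3, 0, -1, 0, 0, 0.2, 0, -1, 0, 0, 0, 0]}}

```text
clock: 23.95
position: [0.56, -0.0012, 0.0784]
ee_rot: [0.0, 1.0, -0.028, 0.002]
contact_force: [-10.9, 1.1, 40.9]
width: 0.0005
gripper_force: 20.7
```

```bash
python3 red.py|head -4
```

```text
[(array([318.1, 207.8]), 12), (array([337.9, 217.5]), 29)]
[]
tcp [ 0.5601 -0.0012  0.0784] psi -3.2 shift cm [ 6.04  0.05 -7.13] roll 0.2 F [-12.    0.8  41.5]
1.85 lever red in scene/top [326.2 197.9] [314.5 187.9]
```

Call:
{"fn": "send_rows", "kwargs": {"steps": [-1, 0, 0, -1, 0, -1, 0, 0, -3, 0, -1, 0, 0, -4, 0, -1, 0, 0, -4, 0, -1, 0, 4, 0, 0, -1, 0, 4, 0, 0, -1, 0, 4, 0, 0, -1, 0, 4, 0, 0, -1, 0, 0, 0, 0, -1, 0, 0, 0, 0]}}

```text
clock: 25.05
position: [0.55, -0.1616, 0.1912]
ee_rot: [-0.0, 1.0, -0.029, -0.0]
contact_force: [-0.1, -0.1, -0.7]
width: 0.0001
gripper_force: 0.0
```

```bash
python3 red.py; python3 - <<'E'
from h import *
from rig import *
# white wire-bar / keeper check: dump brightness column near the keeper is avoided; only panel position
c=np.load("fit.npz")["c"];o=c[:3];M=cradleR(c[3])
for n in("scene","top"):
    d=get_image(n);h=cv2.cvtColor(d["color"],cv2.COLOR_RGB2HSV);m=cv2.inRange(h,(6,150,60),(18,255,255))
    k,l,st,ce=cv2.connectedComponentsWithStats(m);q=[proj(d,o+M@np.array([x,0,36])/1e3)[0] for x in(14,21)]
    print(n,[(np.round(ce[j],1),st[j,4]) for j in range(1,k) if st[j,4]>50 and np.linalg.norm(ce[j]-q[0])<25],np.round(q,1).tolist())
E
```

```text
[(array([320.9, 206.1]), 37), (array([338.1, 217.6]), 30)]
[(array([316.2, 165.8]), 33), (array([312.8, 203.6]), 67)]
[320.9 206.1] [312.8 203.6] world [ 5.593e-01 -3.000e-04  7.220e-02] cradle mm [-124.1    0.9   47.7] err 0.0
[338.1 217.6] [316.2 165.8] world [ 0.649  -0.0065  0.1285] cradle mm [-18.1  -0.1  51.5] err 0.1
tcp [ 0.5501 -0.16    0.1914] psi -3.2 shift cm [  6.12 -15.87   4.15] roll 0.2 F [-0.   0.5  0.6]
1.85 lever red in scene/top [326.2 197.9] [314.5 187.9]
1.4 lever red in scene/top [322.3 194.7] [313.8 196.5]
1.2 lever red in scene/top [320.9 194.3] [313.5 199.8]
1 lever red in scene/top [319.8 194.7] [313.3 202.6]
0.8 lever red in scene/top [319.  195.8] [313.1 204.7]
0.6 lever red in scene/top [318.7 197.4] [313.  206.1]
0.4 lever red in scene/top [318.6 199.6] [312.9 206.7]
0.2 lever red in scene/top [319.  202.2] [312.9 206.6]
0 lever red in scene/top [319.7 205.2] [313.  205.7]
tab if bar hooked [338.7 220.2]
scene [(array([345.2, 227.1]), np.int32(194))] [[345.7, 227.2], [347.1, 228.2]]
top [(array([317.9, 151.8]), np.int32(378))] [[317.3, 152.1], [317.5, 149.4]]
```

```bash
python3 -c "
from rig import *
print(sign_off())"
```

```text
the job is handed in; nothing more can be done
None
```

I loaded the power pack into the pocket with its keeper hook towards the latch, swung the loop over behind the keeper, pressed the lever flat, and handed the job in at about 25 s. After I backed away, the lever stayed closed with nothing touching it, and camera measurements put the tab and pack close to where they should be when latched. I did not see the bar under the lip directly; the lever stayed shut against its opening spring, but I felt only about 2 N where some 4 N was expected. The final press on the lever reached about 41 N through the fingertips, and I did not deliberately touch or re-check the meter, pliers and dish.

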